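Refit a belt pulley on a gear drive and hold it for the hex key

TASK

The belt pulley has to go back on the gear drive. Lever the drive's clear hood open with the blade of the orange screwdriver (not with the fingers) until it lies fully back, and lay the screwdriver down on the bench; then turn the bare shaft by its end until its flat faces the key hole in the small upstand, and slide the pulley on, hub down, with its set screw on that flat. Press the pulley fully down against its sprung washer and finish still gripping and pressing it there, so that a colleague can put the hex key through the key hole into the set screw; leave the other things on the bench where they are.

Things in the scene. Friction and masses are not known exactly. Their poses are not given: they have to be found in the camera images.
- deck (a point): gear drive: a grey block 104 x 104 mm and 58 mm high, fixed to the bench. This point lies on the shaft axis at the level of its aluminium top (the deck, 58 mm above the bench). z up; -x points to the key hole, +y to the hood's hinge, -y to the hood's lip
- key_hole (a point): centre of the 8 mm key hole in the small aluminium upstand (22 mm wide, 6 mm thick, top 24 mm above the deck) that stands 38 mm from the shaft axis; 14.5 mm above the deck
- cover (a joint): the clear hood over the shaft, hinged on one side of the deck: 0 shut, 1.95 rad lying fully back. 92 mm along the hinge, 96 mm from hinge to front wall, 56 mm high, walls 2.5 mm, 0.12 kg, light at the hinge: its own weight shuts it below about 0.75 rad and drops it open beyond about 1.1 rad
- cover_hinge (a point): middle of the hood's hinge line, which runs along x of deck, at deck level, 52 mm from the shaft axis
- cover_lip (a point): middle of the underside of the hood's black lip, 92 mm long and 10 mm deep; it stands out 8 mm from the front wall of the hood, flush with the edge of the deck. Between it and the deck a gap 12 mm high is open over its full length for a blade; the front wall of the hood ends at the same height. Moves with the hood, 100 mm from the hinge line
- shaft (a joint): the drive's output shaft, upright steel, 14 mm in diameter with a flat 3 mm deep along its whole length (11 mm across the flat); 0 when the flat faces the key hole, positive turned anticlockwise seen from above. Held by 0.04 Nm of friction, stays where it is left
- shaft_end (a point): centre of the shaft's top end, 50 mm above the deck; the last 2.5 mm is tapered. The flat faces -x of this point. Bare down to the washer 16 mm above the deck
- washer (a joint): brass thrust washer (29 mm across) on a spring round the shaft: 0 up (its top 16 mm above the deck), 0.007 m pressed fully down (top 9 mm above the deck). Takes 3.6 N to start and 10 N to press fully down
- pulley_mid (a point): aluminium timing pulley, standing hub down on the bench, half-way up: 26 mm high; toothed part with two flanges 40 mm across over the upper 15 mm, hub 30 mm across below; 0.07 kg. The bore is 16 mm wide; the tip of the set screw stands 3 mm into it, so it passes the shaft only over the flat. The set screw points along -x of this point; a red paint dot on the top flange lies above it
- set_screw (a point): outer end of the pulley's set screw in the hub, 5.5 mm above the pulley's underside and 15 mm from its axis
- driver_handle (a point): screwdriver with an orange, black-striped handle lying on the bench, 145 mm long; the point is the centre of the handle (85 mm long, 20 mm wide, 21 mm high), 11 mm above the bench. The blade points along -y of this point
- driver_tip (a point): tip of the screwdriver's blade, on the axis, 102 mm from driver_handle; the blade is a bar 6 mm thick and 60 mm long
- reel: bystander: blue solder reel, 45 mm across, 28 mm high; origin under its centre
- cup: bystander: clear plastic cup, 76 mm across, 78 mm high; origin under its centre
- pliers: bystander: orange pliers, 151 mm long, 14 mm high; origin under the centre
- jar: bystander: small glass jar, 34 mm across, 52 mm high; origin under its centre
- tweezers: bystander: green tweezers, 145 mm long, 8 mm high; origin under the centre

How it is judged:
By the outcome, as a careful person would: the job done as asked, in the order asked, and still so for the second after the job is handed in, while the arm keeps its last pose, push and grip.
It also fails if it takes over 72 s, if anything falls off the work surface, if the arm or the gripper's body presses on something with over 40 N, if the wrist force passes 120 N, or if a joint passes its speed limit or range.

ROBOT

A 6-joint arm with a two-finger parallel gripper is mounted at the origin on a cart in front of the work surface, level with it; the furniture and walls round the work are solid. World frame = base frame: x ahead of the robot, y to its left, z up, the work surface at z = 0. Lengths are in mm, angles in rad, forces in N, time in s.
With the tool pointing down it reaches from about 300 to 1000 mm from the base axis. Payload 5.1 kg.
Tool frame: the origin (TCP) lies midway between the tips of the shut fingers; the grasp point (between the pads) lies ctrl.hold_point_z behind it (ctrl.hold_point_z is the distance from the TCP to the grasp point, in mm); z points along the fingers, y is the line along which they close (so a half turn about z gives the same grasp; the last joint's range is limited). The gripper opens to 95 mm and grips with 3 to 60 N. Pads are 20 mm wide; open, the fingers measure 119 mm over their backs; the gripper's body (75 mm by 180 mm) begins 59 mm behind the grasp point.
Start: joints at [1.152, 0.124, 1.65, -0, 1.367, -0.083], TCP at [214.211, 613.676, 214.656] pointing down, gripper open.
Joint ranges: [-2.61, 2.61], [-1.02, 2.33], [0.03, 2.71], [-1.35, 4.49], [0.32, 2.68], [-2.91, 2.91]. Speed limits (rad/s): [2.57, 2.57, 3.14, 3.14, 3.14, 3.14].

INTERFACE

Orientations are given as a unit quaternion [x, y, z, w].
In Python, from cell import ctrl, cams gives the robot as it stands.
- The arm moves only by the shell command python3 -m inch 'ROWS' [FORCE]. ROWS is JSON, one flat list of numbers, 5 for each row, row after row: the shift along the tool's x, y, z scaled (see below), then the turn about the tool's z scaled (see below), then the opening, from 0 (shut) to 1 (fully open). In form: [tx, ty, tz, spin, gripper, tx, ty, tz, spin, gripper, ...]. A call has 1 to 5 rows; each row shifts and turns the commanded pose from where the row before left it, along the tool's axes as they then stand; what a row does not reach is not made up. The controller multiplies each number of a shift by 0.075 m and each number of a turn by 90 degrees. A row lasts 1/10 s, in which the tool goes at most 50 mm and 8.59 degrees, less where a joint would pass 70% of its speed; a pose out of reach is approached as far as the arm can. A call with a number of a shift or a turn outside -1 to 1 is refused whole. A call with a gripper value outside its range is refused whole. The fingers move at their own pace and stop on an object; FORCE is the grip in N (left out, the last holds). Time passes only in rows, so rows that do not move let the fingers close. It gives the time, the measured TCP pose, the force, the opening and the grip force at its end, in the units of the state.
- ctrl.get_state(): the state, without advancing time (a new reading comes with each control period).
- cams.read_camera(name): name is "scene" or "top" or "wrist"; returns a dict with "pixels" (400x640x3 uint8, blue, green, red), "intrinsics" (3x3 intrinsics, pixels), "k1" (the pictures are not rectified: a ray, as slopes to the right and down, at radius r is drawn at 1 + k1 r^2 times it, then the intrinsics apply), "rvec" (rotation vector, rad) and "tvec" (3), from world to camera coordinates, as OpenCV has them. Camera axes: x right, y down, z forward; pixel columns grow to the right and rows downward; lengths in mm; the calibration is good to about 2 mm. A picture is of the moment at which its call begins. There is no depth.
- ctrl.job_done(): hands the job in; it is judged then, once.
The state is a dict: "time": time; "joints": joint angles; "qvel": joint speeds; "joint_efforts": joint torques, N m; "tool_pos": TCP position; "ee_rot": TCP orientation; "wrist_force": force on the tool from outside, world axes, zero at the start; "ft_torque": the same for the moment, N m; "opening": finger opening in mm; "grasp_force": force on a finger pad.
Only numpy, scipy, OpenCV 4.12 (cv2) and the standard library are available. Lean on these libraries where they do the work, as an engineer would, in place of code of your own. Each camera call takes 0.05 s, during which the arm holds its last target. There are 200 camera calls.

## Working session

There is one attempt and no reset: what is moved stays moved. The work goes in short steps, Python scripts to look and compute and a shell command to move; the robot and the scene stay as the last step left them, time stands still between calls to the robot, and variables do not carry over. Pictures are saved under pics/ and viewed, at most 10 in all, crops included, and the job is handed in when it is done.

```bash
ls; mkdir -p pics; cat > h.py <<'E'
import numpy as np, cv2
from cell import ctrl, cams
from scipy.spatial.transform import Rotation as R
def cam(n):
    return cams.read_camera(n)
def ray(c,u,v):
    K=np.array(c["intrinsics"],float); 
    d=np.array([(u-K[0,2])/K[0,0],(v-K[1,2])/K[1,1]]); s=d.copy()
    for _ in range(30): s=d/(1+c["k1"]*(s@s))
    Rm=cv2.Rodrigues(np.array(c["rvec"],float))[0]; t=np.array(c["tvec"],float).ravel()
    return -Rm.T@t, Rm.T@np.array([s[0],s[1],1])
def onz(c,u,v,z):
    o,d=ray(c,u,v); return o+d*(z-o[2])/d[2]
def proj(c,p):
    K=np.array(c["intrinsics"],float);Rm=cv2.Rodrigues(np.array(c["rvec"],float))[0]
    q=Rm@np.array(p,float)+np.array(c["tvec"],float).ravel(); s=q[:2]/q[2]; s=s*(1+c["k1"]*(s@s))
    return K[:2,:2]@s+K[:2,2]
E
python3 - <<'E'
from h import *
for n in("scene","top","wrist"):
    c=cam(n); cv2.imwrite(f"pics/{n}0.png",c["pixels"]); print(n,np.round(ray(c,320,200),2).tolist(),c["k1"],np.array(c["intrinsics"])[0,0])
print(ctrl.get_state(),ctrl.hold_point_z)
E
```

```text
pics
scene [[-193.63, -390.74, 977.91], [0.57, 0.32, -0.76]] 0.04011393396992201 427.5896016605242
top [[449.47, -22.68, 1321.31], [0.08, -0.02, -1.0]] -0.021419801477388804 390.1485133604585
wrist [[144.69, 637.72, 383.08], [0.24, -0.07, -0.97]] -0.02770682088032056 283.80174882710384
{'time': 0.15, 'joints': array([ 1.15239023e+00,  1.24333243e-01,  1.65133752e+00,  2.71883052e-06,
        1.36747489e+00, -8.26105553e-02]), 'qvel': array([-0.00110356, -0.00214134, -0.00373494, -0.00118766, -0.00297892,
       -0.00192487]), 'joint_efforts': array([ 4.05566079e-04, -4.18192506e+01, -3.60471404e+01,  7.75000616e-02,
        4.69143467e-02, -1.20779828e-04]), 'tool_pos': array([214.02459442, 613.24224841, 213.69716237]), 'ee_rot': array([ 1.67110272e-01,  9.85937906e-01, -7.51932455e-04, -1.93781167e-04]), 'wrist_force': array([-1.02631249,  0.09683711,  0.27185885]), 'ft_torque': array([ 0.02145196, -0.03252265,  0.02577062]), 'grasp_force': 0.0, 'opening': 95.41248546714304} 18.8
```

View pics/top0.png

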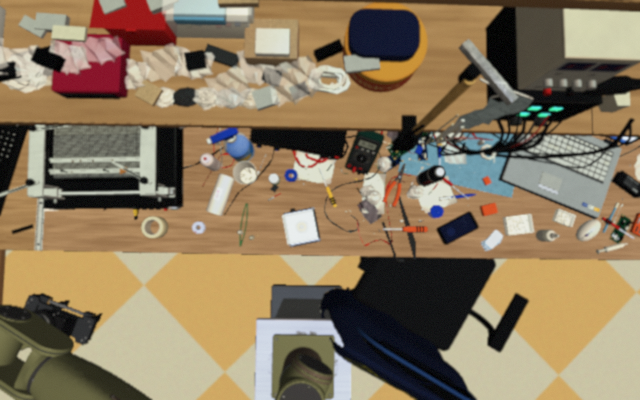

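View pics/scene0.png

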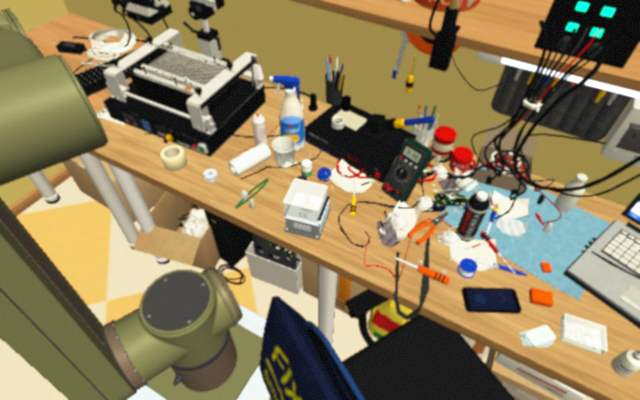

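The overview shows the drive at about (300,227) in top and (305,205) in scene. The screwdriver is at (405,229) in top. Pulley candidates are the grey ring at (198,228) and others. I'll enlarge.

```bash
python3 - <<'E'
from h import *
a=cv2.imread("pics/top0.png")[150:260,180:460]; b=cv2.imread("pics/scene0.png")[150:290,150:480]
a=cv2.resize(a,(784,308),interpolation=3); b=cv2.resize(b,(660,280),interpolation=3)
o=np.zeros((592,784,3),np.uint8); o[:308]=a; o[310:590,:660]=b
cv2.imwrite("pics/c1.png",o)
c=cam("top")
for n,u,v,z in[("drive hood",300,227,114),("driver",405,229,11),("ring",198,228,26),("blue",291,175,26),("blue2",437,211,28),("tape",152,227,20),("base",305,375,0)]: print(n,onz(c,u,v,z).round())
E
```

```text
drive hood [458.  14. 114.]
driver [ 458. -336.   11.]
ring [449. 354.  26.]
blue [631.  50.  26.]
blue2 [ 519. -439.   28.]
tape [450. 509.  20.]
base [-31.  -9.   0.]
```

View pics/c1.png

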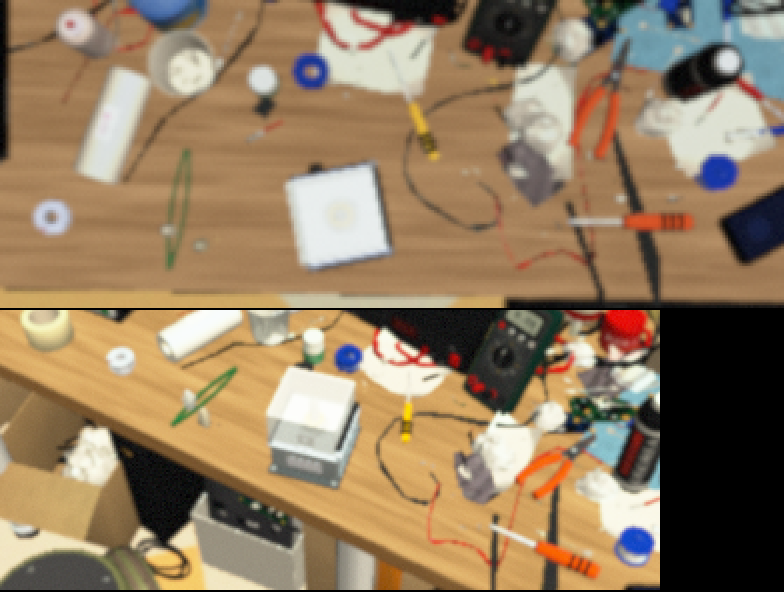

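The pulley is the ring at crop (51,217) and the screwdriver lies with its tip at (570,222) and handle at (660,222). The drive's hood is at (340,215). I'll move over the pulley, then over the drive, and look from close by.

```bash
python3 -m inch '[-0.55,-0.33,-0.07,0,1,-0.55,-0.33,-0.07,0,1,-0.55,-0.33,-0.07,0,1,-0.55,-0.33,-0.07,0,1,-0.55,-0.33,-0.07,0,1]'
python3 -m inch '[-0.55,-0.33,-0.07,0,1,-0.55,-0.33,-0.07,0,1,0,0,0,-0.071,1,0,0,0,-0.071,1,0,0,0,-0.071,1]'
python3 - <<'E'
from h import *
c=cam("wrist"); cv2.imwrite("pics/w1.png",c["pixels"]); np.save("w1.npy",c,allow_pickle=True)
for n in ("tool_pos","ee_rot","wrist_force"): print(ctrl.get_state()[n].round(3))
E
python3 -m inch '[0,-0.65,0,0,1,0,-0.65,0,0,1,0,-0.65,0,0,1,0,-0.65,0,0,1,0,-0.65,0,0,1]'
python3 -m inch '[0,-0.65,0,0,1,0,-0.65,0,0,1,0,0,0,0,1,0,0,0,0,1]'
python3 - <<'E'
from h import *
c=cam("wrist"); np.save("w2.npy",c,allow_pickle=True)
a=np.load("w1.npy",allow_pickle=True).item()["pixels"]
o=np.vstack([cv2.resize(a[60:340,100:540],(471,300)),cv2.resize(c["pixels"],(480,300))[:,:471]])
cv2.imwrite("pics/w12.png",o)
cv2.imwrite("pics/w2.png",c["pixels"])
E
```

```text
time: 0.7
tool_pos: [368.9, 427.2, 241.0]
ee_rot: [0.167, 0.986, -0.0, 0.0]
wrist_force: [1.6, 0.1, -0.1]
opening: 95.2
grasp_force: 0.0
time: 1.2
tool_pos: [430.1, 354.3, 251.2]
ee_rot: [-0.001, 1.0, -0.0, -0.0]
wrist_force: [-0.3, 0.1, -1.2]
opening: 95.1
grasp_force: 0.0
[429.903 354.425 251.165]
[-0.003  1.    -0.    -0.   ]
[-0.368 -0.144 -0.239]
time: 1.75
tool_pos: [428.9, 109.6, 251.3]
ee_rot: [0.001, 1.0, -0.0, 0.0]
wrist_force: [0.6, -0.6, 0.2]
opening: 94.5
grasp_force: 0.0
time: 2.15
tool_pos: [429.2, 12.9, 251.4]
ee_rot: [0.003, 1.0, 0.0, 0.0]
wrist_force: [0.2, 0.9, 0.5]
opening: 95.0
grasp_force: 0.0
```

View pics/w12.png

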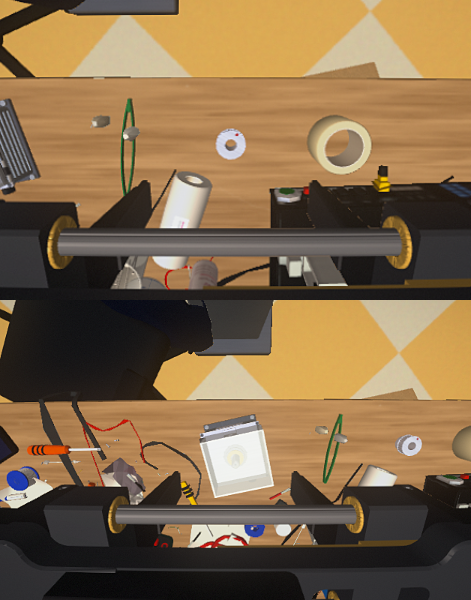

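The wrist view shows the pulley at about (231,145) of the upper crop with the red dot to its upper right. The hood is at (235,455) in the lower crop and screwdriver at (65,450). I'll zoom in on both.

```bash
python3 - <<'E'
from h import *
c2=np.load("w2.npy",allow_pickle=True).item();c1=np.load("w1.npy",allow_pickle=True).item()
a=cv2.resize(c2["pixels"][135:280,250:390],(560,580),interpolation=2)
b=c1["pixels"][165:225,285:345]; b=cv2.resize(b,(240,240),interpolation=2)
d=cv2.resize(c2["pixels"][170:230,20:150],(240,110),interpolation=2)
o=np.zeros((580,800,3),np.uint8); o[:,:560]=a; o[:240,560:]=b; o[250:360,560:]=d
cv2.imwrite("pics/c2.png",o)
# red dot + pulley in w1
hsv=cv2.cvtColor(b,cv2.COLOR_BGR2HSV)
m=((hsv[...,0]<8)|(hsv[...,0]>172))&(hsv[...,1]>130)&(hsv[...,2]>90)
ys,xs=np.nonzero(m); 
u,v=285+xs.mean()/4,165+ys.mean()/4; print("dot px",u,v,len(xs),onz(c1,u,v,26))
w=((hsv[...,1]<60)&(hsv[...,2]>130)).astype(np.uint8)
cs,_=cv2.findContours(w,0,2); k=max(cs,key=cv2.contourArea); (x,y),r=cv2.minEnclosingCircle(k)
u,v=285+x/4,165+y/4; print("pulley px",u,v,r/4,onz(c1,u,v,22), cv2.fitEllipse(k))
h2=cv2.cvtColor(c2["pixels"],cv2.COLOR_BGR2HSV)
m=((h2[...,0]>3)&(h2[...,0]<14)&(h2[...,1]>200)&(h2[...,2]>130)).astype(np.uint8); m[:160]=0;m[240:]=0;m[:,200:]=0
ys,xs=np.nonzero(m); print("orange",xs.min(),xs.max(),ys.min(),ys.max(), cv2.minAreaRect(np.c_[xs,ys].astype(np.int32)))
(cx,cy),_,_=cv2.minAreaRect(np.c_[xs,ys].astype(np.int32)); print(onz(c2,cx,cy,15))
E
```

```text
dot px 321.2540322580645 185.7540322580645 62 [438.50182329 363.28555383  26.        ]
pulley px 315.625 194.375 14.612732887268066 [452.03911667 355.35093945  22.        ] ((122.16410064697266, 117.46353149414062), (112.02439880371094, 114.94676971435547), 5.941578388214111)
orange 36 191 160 239 ((115.80537414550781, 206.37681579589844), (74.42352294921875, 147.07252502441406), 70.07442474365234)
[ 469.59524055 -287.80008988   15.        ]
```

View pics/c2.png

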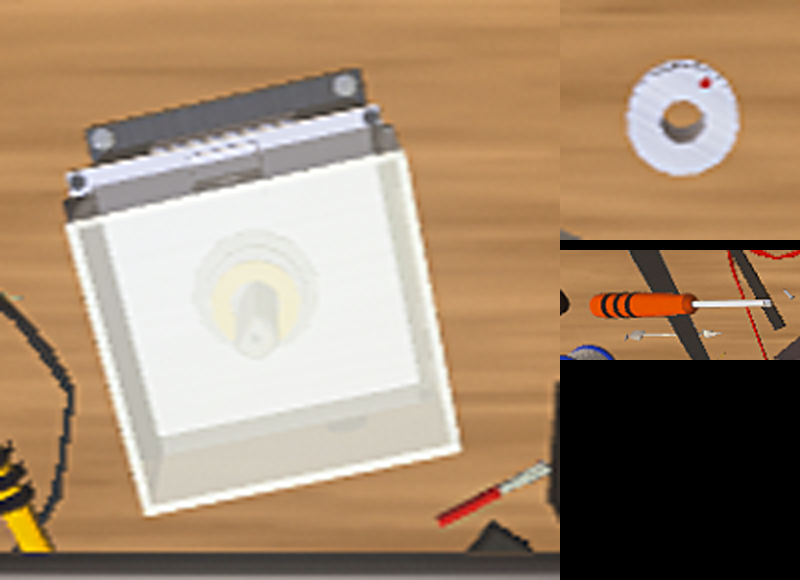

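The zoom shows the shaft end at (255,345) through the hood and the washer at (250,290). The upstand is at (225,180), so the key hole faces the robot. The hood corners are (65,225), (405,150), (460,450) and (145,512). The driver lies along world +y, from its handle at crop (643,304) to its tip at (771,302).

```bash
python3 - <<'E'
from h import *
c=np.load("w2.npy",allow_pickle=True).item()
f=lambda x,y:(250+x/4,135+y/4)
for z in (114,120,126):
    P=[onz(c,*f(*p),z)[:2] for p in((65,225),(405,150),(460,450),(145,512))]
    print(z,[round(float(np.linalg.norm(P[i]-P[(i+1)%4])),1) for i in range(4)],np.mean(P,0).round(1),[round(float(np.degrees(np.arctan2(*(P[j]-P[i])[::-1]))),1) for i,j in((0,1),(3,2))])
print("shaft end",onz(c,*f(257,340),108),"washer",onz(c,*f(252,295),74))
print("flange bolts",onz(c,*f(100,138),4),onz(c,*f(345,84),4))
h=onz(c,65,199.5,11);t=onz(c,134.3,198.4,11);print("driver",h,t,np.linalg.norm(h-t))
# orange mask in tight box
hsv=cv2.cvtColor(c["pixels"],cv2.COLOR_BGR2HSV)[180:220,30:105]
m=(hsv[...,0]>2)&(hsv[...,0]<12)&(hsv[...,1]>215); ys,xs=np.nonzero(m); print(xs.min()+30,xs.max()+30,ys.min()+180,ys.max()+180)
c1=np.load("w1.npy",allow_pickle=True).item()
p=onz(c1,285+122.2/4,165+117.5/4,26);q=onz(c1,285+(705-560)/4,165+83/4,26);print("pulley",p,"dot",q,np.linalg.norm(p-q),np.degrees(np.arctan2(*(q-p)[1::-1])))
E
```

```text
114 [95.9, 90.6, 95.0, 89.8] [459.2  15.3] [102.3, 101.8]
120 [94.0, 88.8, 93.2, 88.1] [457.2  15.2] [102.3, 101.8]
126 [92.1, 87.0, 91.3, 86.3] [455.2  15.2] [102.3, 101.8]
shaft end [461.26559727  11.97329847 108.        ] washer [457.63021263  10.36899503  74.        ]
flange bolts [417.49535701 -45.80881427   4.        ] [398.29408354  44.32521709   4.        ]
driver [ 459.36780147 -368.95843935   11.        ] [ 458.37593363 -259.63055559   11.        ] 109.33238299200326
36 93 194 206
pulley [451.08177494 355.22883942  26.        ] dot [438.49600345 363.27979013  26.        ] 14.940530492410279 147.39349314873382
```

```bash
python3 -m inch '[-0.044,-0.59,0.076,0,0.5,-0.044,-0.59,0.076,0,0.5,-0.044,-0.59,0.076,0,0.5,-0.044,-0.59,0.076,0,0.5,-0.044,-0.59,0.076,0,0.5]' >/dev/null
python3 -m inch '[-0.044,-0.59,0.076,0,0.5,-0.044,-0.59,0.076,0,0.5,-0.044,-0.59,0.076,0,0.5,-0.044,-0.59,0.076,0,0.5,0,0,0,0.0909,0.5]' >/dev/null
python3 -m inch '[0,0,0,0.0909,0.5,0,0,0,0.0909,0.5,0,0,0,0.0909,0.5,0,0,0,0.0909,0.5,0,0,0,0.0909,0.5]' >/dev/null
python3 -m inch '[0,0,0,0.0909,0.5,0,0,0,0.0909,0.5,0,0,0,0.0909,0.5,0,0,0,0.0909,0.5,0,0,0,0.0909,0.5]'
python3 -m inch '[0,0,0,0,0.5,0,0,0,0,0.5]' > /dev/null
python3 - <<'E'
from h import *
c=cam("wrist"); np.save("w3.npy",c,allow_pickle=True); cv2.imwrite("pics/w3.png",c["pixels"])
s=ctrl.get_state()
for n in ("tool_pos","ee_rot","joints","wrist_force"): print(s[n].round(3))
hsv=cv2.cvtColor(c["pixels"],cv2.COLOR_BGR2HSV)
m=((hsv[...,0]>2)&(hsv[...,0]<13)&(hsv[...,1]>205)&(hsv[...,2]>120)).astype(np.uint8)
m=cv2.morphologyEx(m,cv2.MORPH_CLOSE,np.ones((9,9)))
for k in cv2.findContours(m,0,2)[0]:
    if cv2.contourArea(k)>300:
        r=cv2.minAreaRect(k); b=cv2.boxPoints(r); print(r); print(np.array([onz(c,*p,12) for p in b]).round(1).tolist(), onz(c,*r[0],15).round(1))
E
```

```text
time: 4.2
tool_pos: [460.4, -382.4, 199.7]
ee_rot: [0.708, 0.706, 0.0, -0.0]
wrist_force: [-0.4, 1.1, -0.1]
opening: 47.4
grasp_force: 0.0
[ 459.467 -383.495  199.897]
[ 0.706  0.708  0.    -0.   ]
[-0.785  0.021  1.784  0.     1.337 -0.788]
[-0.281 -0.797 -0.284]
((313.5, 172.0), (66.0, 15.0), 90.0)
[[450.2, -325.4, 12.0], [468.7, -325.4, 12.0], [469.5, -409.8, 12.0], [449.9, -409.8, 12.0]] [ 459.6 -365.8   15. ]
((418.28509521484375, 114.101806640625), (80.11532592773438, 43.8582649230957), 19.653823852539062)
[[531.8, -304.0, 12.0], [546.6, -257.0, 12.0], [640.1, -286.3, 12.0], [628.1, -335.6, 12.0]] [ 585.  -295.3   15. ]
```

View pics/w3.png

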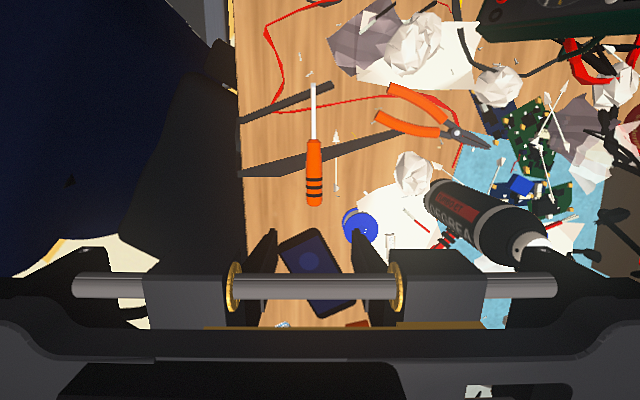

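The handle is confirmed at (459.7, -367.6): it measures 19.6 x 84.4 mm, and its tip should be near y = -265. In the picture the handle is at (313,172) and the tip at (313,82). Next is the grasp.

```bash
python3 -m inch '[0.118,0,0.52,0,0.5,0.118,0,0.52,0,0.5,0.118,0,0.52,0,0.5,0,0,0.52,0,0.5,0,0,0.3,0,0.5]' 
python3 -m inch '[0,0,0.23,0,0.5,0,0,0,0,0.5]'
python3 -m inch '[0,0,0,0,0,0,0,0,0,0,0,0,0,0,0,0,0,0,0,0,0,0,0,0,0]' 40
python3 -m inch '[0,0,-0.3,0,0,0,0,-0.4,0,0,0,0,-0.4,0,0,0,0,0,0,0]'
python3 - <<'E'
from h import *
c=cam("wrist"); np.save("w4.npy",c,allow_pickle=True); cv2.imwrite("pics/w4.png",c["pixels"][:,200:440])
s=ctrl.get_state()
for n in ("tool_pos","ee_rot","joints"): print(s[n].round(3))
print(proj(c,s["tool_pos"]+[0,92,7]))
# blade: bright low-saturation column
E
```

```text
time: 4.95
tool_pos: [457.2, -355.8, 17.9]
ee_rot: [0.706, 0.708, -0.0, -0.002]
wrist_force: [-0.5, 0.4, 0.8]
opening: 47.6
grasp_force: 0.0
time: 5.15
tool_pos: [458.1, -356.9, 2.3]
ee_rot: [0.707, 0.708, -0.0, -0.002]
wrist_force: [-0.6, 0.4, 0.7]
opening: 47.9
grasp_force: 0.0
time: 5.65
tool_pos: [458.9, -358.3, 5.0]
ee_rot: [0.707, 0.707, 0.0, 0.0]
wrist_force: [-1.2, 0.5, 2.3]
opening: 20.6
grasp_force: 40.0
time: 6.05
tool_pos: [461.2, -360.5, 92.2]
ee_rot: [0.707, 0.707, 0.0, 0.005]
wrist_force: [0.8, -0.3, 1.5]
opening: 20.8
grasp_force: 40.0
[ 459.957 -359.4     89.638]
[0.707 0.707 0.    0.003]
[-0.755  0.086  1.911 -0.     1.139 -0.754]
[310.29329133  89.43602827]
```

View pics/w4.png

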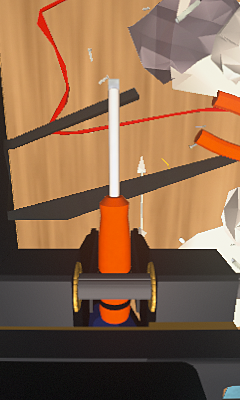

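The driver is held straight, with its tip at about (313,80) and roughly 95 mm ahead of the TCP. Next I move in front of the lip and check.

```bash
python3 -m inch '[0.54,0.0965,0,0,0,0.54,0.0965,0,0,0,0.54,0.0965,0,0,0,0.54,0.0965,0,0,0,0.54,0.0965,0,0,0]' >/dev/null
python3 -m inch '[0,0,0.2,-0.067,0,0,0,0.194,-0.067,0,0,0,0,0,0,0,0,0,0,0,0,0,0,0,0]'
python3 - <<'E'
from h import *
c=cam("wrist"); np.save("w5.npy",c,allow_pickle=True); d=cam("scene"); np.save("s5.npy",d,allow_pickle=True)
s=ctrl.get_state(); p=s["tool_pos"]
for n in ("tool_pos","ee_rot","wrist_force"): print(s[n].round(3))
yd=np.array([-.21,.978,0])
for q in (p+95*yd+[0,0,6.6],p+35*yd+[0,0,6.6],[470.9,-39.4,70],[460,11.5,108]): print(proj(c,q).round(1),proj(d,q).round(1))
a=c["pixels"][0:300,160:480]; u,v=proj(d,p+95*yd).astype(int)
b=cv2.resize(d["pixels"][v-45:v+45,u-70:u+70],(466,300),interpolation=2)
print(u,v)
cv2.imwrite("pics/w5.png",np.hstack([a,b]))
E
```

```text
time: 7.1
tool_pos: [495.1, -155.9, 57.5]
ee_rot: [0.63, 0.777, 0.0, 0.0]
wrist_force: [0.4, -0.4, -0.1]
opening: 20.7
grasp_force: 40.0
[ 495.407 -156.074   57.952]
[0.63  0.777 0.    0.001]
[ 0.5    0.155 -0.516]
[312.7  85.1] [333.1 211.9]
[313.3 194.2] [354.3 217.1]
[313.4  31.8] [324.8 208.5]
[ 312.3 -174.5] [306.7 195. ]
333 213
```

View pics/w5.png

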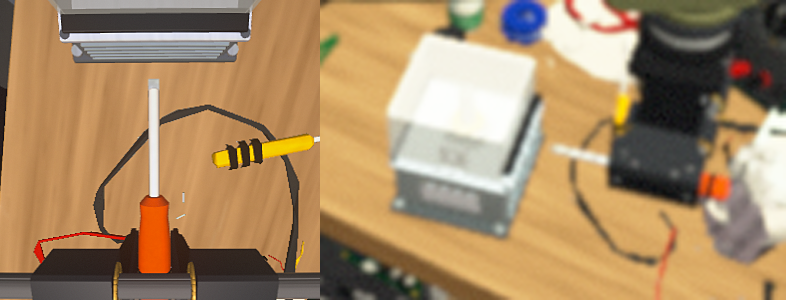

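The lip (row 22, columns 55–253) is square to the blade, whose tip is at (153,80). The scene projection agrees with the height to about 1 px. I'll insert gently.

```bash
python3 -m inch '[0.17,0,0,0,0,0.17,0,0,0,0,0.08,0,0,0,0,0,0,0,0,0]'
python3 -m inch '[0.08,0,0,0,0,0.08,0,0,0,0,0,0,0,0,0]'
python3 - <<'E'
from h import *
s=ctrl.get_state(); p=s["tool_pos"]; print(p,s["wrist_force"],s["joints"])
c=cam("wrist"); d=cam("scene"); a=c["pixels"][0:300,160:480]; u,v=333,213
b=cv2.resize(d["pixels"][v-45:v+45,u-70:u+70],(466,300),interpolation=2)
cv2.imwrite("pics/w6.png",np.hstack([a,b]))
E
```

```text
time: 7.6
tool_pos: [488.1, -123.6, 57.3]
ee_rot: [0.629, 0.778, 0.0, -0.0]
wrist_force: [0.2, 0.0, 0.5]
opening: 20.5
grasp_force: 40.0
time: 7.9
tool_pos: [485.7, -112.4, 57.2]
ee_rot: [0.629, 0.777, 0.0, -0.0]
wrist_force: [0.1, 0.1, 0.5]
opening: 20.3
grasp_force: 40.0
[ 485.71290443 -112.39246161   57.2181044 ] [0.06642922 0.13241355 0.45727545] [-3.35183583e-01 -5.64907632e-02  2.11640943e+00  1.31122978e-04
  1.08199289e+00 -5.45246383e-01]
```

```bash
python3 -m inch '[0.051,0,-0.2,0,0,0.051,0,-0.2,0,0,0.103,0,-0.158,0,0,0.103,0,-0.158,0,0,0,0,0,0,0]'
python3 -m inch '[0.145,0,-0.12,0,0,0.145,0,-0.12,0,0,0,0,0,0,0]'
python3 - <<'E'
from h import *
c=cam("wrist"); d=cam("scene"); a=c["pixels"][0:300,160:480]; u,v=315,195
b=cv2.resize(d["pixels"][v-45:v+45,u-70:u+70],(466,300),interpolation=2)
cv2.imwrite("pics/w7.png",np.hstack([a,b]))
E
```

```text
time: 8.5
tool_pos: [482.6, -89.9, 114.0]
ee_rot: [0.629, 0.777, 0.001, 0.002]
wrist_force: [0.3, -0.9, -0.8]
opening: 20.3
grasp_force: 40.0
time: 8.8
tool_pos: [477.0, -68.0, 130.3]
ee_rot: [0.629, 0.778, 0.001, 0.001]
wrist_force: [0.1, -0.5, -0.6]
opening: 20.6
grasp_force: 40.0
```

View pics/w7.png

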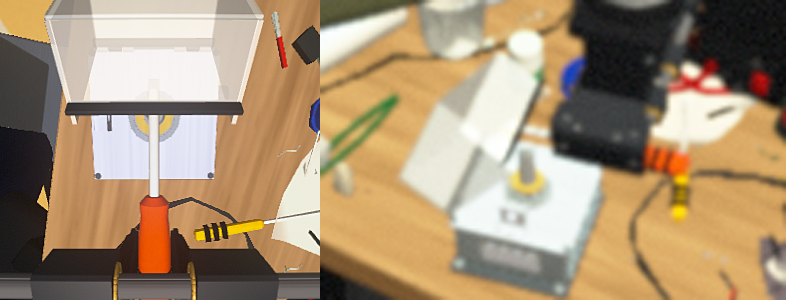

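The hood stands at roughly 0.9 rad on the blade, with its lip at row 108 and the blade under it. I continue over the top.

```bash
python3 -m inch '[0.174,0,-0.075,0,0,0.174,0,-0.075,0,0,0.125,0,-0.02,0,0,0.125,0,-0.02,0,0,0.1,0,0,0,0]'
python3 -m inch '[0,0,0,0,0,0,0,0,0,0,0,0,0,0,0,0,0,0,0,0]'
python3 -m inch '[0,0,0,0,0,0,0,0,0,0]' >/dev/null
python3 - <<'E'
from h import *
d=cam("scene"); c=cam("wrist"); np.save("w8.npy",c,allow_pickle=True); np.save("s8.npy",d,allow_pickle=True)
# predicted lip positions in scene for hood angles, against dark pixels
y=np.array([-.21,.978,0]);x=np.array([.978,.21,0]);D=np.array([460,11.5,58.])
for th in (1.1,1.3,1.5,1.7,1.95):
    s=[]
    for cm in (c,d):
        g=cv2.cvtColor(cm["pixels"],cv2.COLOR_BGR2GRAY); v=[]
        for t in np.linspace(-42,42,15):
            p=D+y*(52-98*np.cos(th)+17*np.sin(th))+x*t+[0,0,98*np.sin(th)+17*np.cos(th)]
            u=proj(cm,p).round().astype(int)
            v.append(int(g[u[1],u[0]]) if 0<=u[0]<640 and 0<=u[1]<400 else -1)
        s.append(v)
    print(th,s)
E
```

```text
time: 9.4
tool_pos: [465.8, -17.0, 143.6]
ee_rot: [0.629, 0.777, 0.0, 0.0]
wrist_force: [0.3, -0.7, -2.2]
opening: 20.5
grasp_force: 40.0
time: 9.8
tool_pos: [465.8, -18.3, 143.3]
ee_rot: [0.63, 0.777, -0.0, 0.0]
wrist_force: [-0.3, -0.1, -0.7]
opening: 20.8
grasp_force: 40.0
1.1 [[162, 162, 230, 161, 237, 235, 202, 244, 177, 245, 241, 237, 233, 166, 155], [105, 177, 179, 114, 45, 49, 33, 30, 58, 85, 64, 64, 65, 65, 60]]
1.3 [[172, 161, 238, 235, 236, 236, 238, 244, 241, 238, 240, 241, 239, 150, 151], [187, 184, 181, 181, 192, 219, 233, 173, 135, 112, 138, 150, 160, 160, 165]]
1.5 [[73, 173, 121, 232, 232, 230, 233, 245, 233, 232, 233, 231, 133, 170, 166], [204, 186, 181, 183, 185, 192, 211, 195, 195, 186, 182, 187, 191, 174, 159]]
1.7 [[199, 108, 119, 200, 199, 202, 202, 203, 197, 197, 199, 204, 132, 127, 203], [236, 236, 235, 215, 186, 183, 186, 183, 182, 185, 184, 185, 191, 187, 214]]
1.95 [[66, 67, 72, 73, 75, 75, 72, 72, 71, 70, 69, 67, 64, 62, 56], [149, 84, 70, 142, 151, 118, 117, 83, 78, 104, 111, 88, 92, 69, 95]]
```

The lip is dark along its full length at the 1.95 rad position in the wrist view, so the hood is fully back. I back out and lay the driver down where it was.

```bash
python3 -m inch '[-0.6,0,0,0,0,-0.6,0,0,0,0,-0.6,0,0,0,0,0,0,0,0.067,0,0,0,0,0.067,0]'
python3 -m inch '[-0.555,-0.0925,0.2,0,0,-0.555,-0.0925,0.2,0,0,-0.555,-0.0925,0.2,0,0,-0.555,-0.0925,0.2,0,0,-0.555,-0.0925,0.2,0,0]'
python3 -m inch '[0,0,0.4,0,0,0,0,0.3,0,0,0,0,0,0,0]'
python3 -m inch '[0,0,0.1,0,0,0,0,0.045,0,0,0,0,0,0,0]'
```

```text
time: 10.6
tool_pos: [493.9, -151.5, 143.2]
ee_rot: [0.71, 0.704, -0.0, -0.0]
wrist_force: [-0.9, 0.2, 0.0]
opening: 20.7
grasp_force: 40.0
time: 11.1
tool_pos: [458.4, -359.8, 67.7]
ee_rot: [0.708, 0.707, 0.0, 0.0]
wrist_force: [0.9, 0.1, -0.3]
opening: 20.3
grasp_force: 40.0
time: 11.4
tool_pos: [456.2, -356.3, 11.7]
ee_rot: [0.708, 0.706, -0.0, -0.004]
wrist_force: [-0.4, -0.1, -0.5]
opening: 20.1
grasp_force: 40.0
time: 11.7
tool_pos: [459.4, -358.1, 5.6]
ee_rot: [0.707, 0.707, 0.0, 0.001]
wrist_force: [-0.8, 0.6, -0.1]
opening: 20.6
grasp_force: 40.0
```

```bash
python3 -m inch '[0,0,0,0,0.5,0,0,0,0,0.5,0,0,0,0,0.5,0,0,-0.66,0,0.5,0,0,-0.66,0,0.5]' 
python3 -m inch '[0,0,-0.66,0,0.5,0,0,-0.66,0,0.5,0.55,0,0.125,0,0.5,0.55,0,0.125,0,0.5,0.55,0,0.125,0,0.5]' >/dev/null
python3 -m inch '[0.55,0,0.125,0,0.5,0.55,0,0.125,0,0.5,0.55,0,0.125,0,0.5,0.55,0,0.125,0,0.5,0.55,0,0.125,0,0.5]' 
python3 -m inch '[0,0,0,0,0.5,0,0,0,0,0.5]' 
python3 - <<'E'
from h import *
s=ctrl.get_state(); print(s["tool_pos"],s["joints"].round(2))
c=cam("wrist"); np.save("w9.npy",c,allow_pickle=True)
p=proj(c,[460,11.5,108]); print(p)
u,v=p.astype(int)
g=c["pixels"][v-90:v+60,u-80:u+80]; cv2.imwrite("pics/w9.png",cv2.resize(g,(800,750),interpolation=2)[75:675])
E
```

```text
time: 12.2
tool_pos: [457.6, -356.9, 103.1]
ee_rot: [0.707, 0.707, -0.0, -0.002]
wrist_force: [0.9, 0.4, 0.3]
opening: 47.0
grasp_force: 0.0
time: 13.2
tool_pos: [459.1, -26.5, 128.0]
ee_rot: [0.708, 0.707, 0.0, 0.001]
wrist_force: [0.4, 0.6, 1.2]
opening: 47.7
grasp_force: 0.0
time: 13.4
tool_pos: [459.2, -27.5, 128.0]
ee_rot: [0.707, 0.708, -0.0, 0.0]
wrist_force: [-0.6, -0.1, -0.5]
opening: 47.4
grasp_force: 0.0
[459.16267371 -27.48734538 128.00406144] [-0.18 -0.24  2.15 -0.    1.23 -0.18]
[314.25074558 178.99645153]
```

View pics/w9.png

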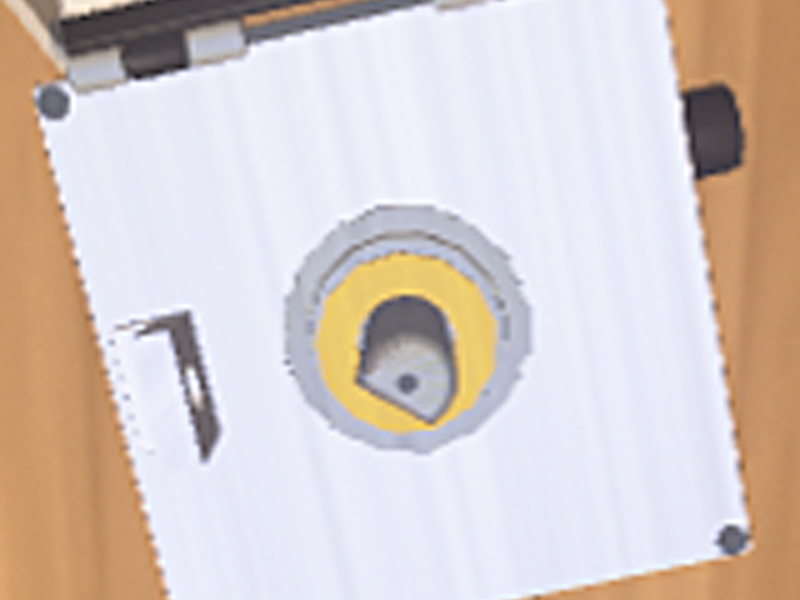

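The shaft end is centred near (407,382), with its flat's edge running from (360,380) to (432,422), so the flat faces lower left. The upstand is at (165,385) on the left and the hood is back at the top. I'll compute the angle.

```bash
python3 - <<'E'
from h import *
c=np.load("w9.npy",allow_pickle=True).item()
f=lambda X,Y:(314-80+X/5,179-90+(Y+75)/5)
A=onz(c,*f(360,380),106);B=onz(c,*f(432,422),106);C=onz(c,*f(407,382),108)
print(A,B,C,np.linalg.norm(A-B)); d=(B-A)[:2]; n=np.array([d[1],-d[0]]); n=n if n@((A+B)/2-C)[:2]>0 else -n
print("flat normal",np.degrees(np.arctan2(n[1],n[0]))%360, "dist C-chord",((A+B)/2-C)[:2]@n/np.linalg.norm(n))
hsv=cv2.cvtColor(c["pixels"],cv2.COLOR_BGR2HSV)
m=((hsv[...,0]>18)&(hsv[...,0]<32)&(hsv[...,1]>100)&(hsv[...,2]>150)).astype(np.uint8); m[:120]=0;m[215:]=0;m[:,:270]=0;m[:,350:]=0
k=max(cv2.findContours(m,0,2)[0],key=cv2.contourArea); (x,y),r=cv2.minEnclosingCircle(k); w=onz(c,x,y,74); e=onz(c,x+r,y,74); print("washer",w,np.linalg.norm(w-e)*2)
# deck corner screws -> yaw
P=onz(c,*f(53,102),58);Q=onz(c,*f(733,540),58);print("screws",P,Q,(P+Q)/2,np.linalg.norm(P-Q),np.degrees(np.arctan2(*(Q-P)[1::-1]))+45)
E
```

```text
[454.35272144  10.42768781 106.        ] [464.24971632   4.55217951 106.        ] [460.77963873  10.53616041 108.        ] 11.509652704610176
flat normal 239.30384055066185 dist C-chord 3.3741208057940093
washer [460.55028609  11.63570499  74.        ] 28.213282484876796
screws [403.16548281  47.36675605  58.        ] [518.72741839 -27.31978322  58.        ] [460.9464506   10.02348642  58.        ] 137.59593055037254 12.125812517918504
```

```bash
python3 -m inch '[0,0,0,-0.0941,0.5,0,0,0,-0.0941,0.5,0,0,0,-0.0941,0.5,0,0,0,-0.0941,0.5,0,0,0,-0.0941,0.5]' >/dev/null
python3 -m inch '[0,0,0,-0.0941,0.5,0,0,0,-0.0941,0.5,0.122,0.225,0,0,0.5,0.122,0.225,0,0,0.5,0,0,0,0,0.5]'
python3 -m inch '[0,0,0,0,0.5,0,0,0,0,0.5]'
cat >> h.py <<'E'
def to(x,y,z=None,psi=None):
    "needed shift in tool units to reach x,y,z, averaged state, and the yaw"
    s=ctrl.get_state(); p=s["tool_pos"]; M=R.from_quat(s["ee_rot"]).as_matrix()
    yaw=np.degrees(np.arctan2(M[1,0],M[0,0])); d=np.array([x,y,p[2] if z is None else z])-p
    print("pos",p.round(1),"yaw",yaw.round(2),"units",(M.T@d/75).round(3),"spin",None if psi is None else round((yaw-psi)/90,4),"F",s["wrist_force"].round(1),"j",s["joints"].round(2))
E
python3 -c "
from h import *
to(460.7,10.8,90,149.3)"
```

```text
time: 14.45
tool_pos: [461.4, 9.9, 128.6]
ee_rot: [0.266, 0.964, 0.0, 0.001]
wrist_force: [-0.2, 0.0, 0.2]
opening: 47.6
grasp_force: 0.0
time: 14.65
tool_pos: [461.1, 9.1, 128.2]
ee_rot: [0.266, 0.964, -0.0, 0.0]
wrist_force: [0.0, -1.1, -0.2]
opening: 47.6
grasp_force: 0.0
pos [461.1   9.1 128.2] yaw 149.14 units [0.016 0.017 0.509] spin -0.0018 F [ 0.  -1.1 -0.2] j [-0.1  -0.24  2.15 -0.    1.23 -1.13]
```

```bash
python3 -m inch '[0.014,0.014,0.25,0,0.5,0,0,0.25,0,0.5,0,0,0,0,0,0,0,0,0,0,0,0,0,0,0]' 15
python3 -m inch '[0,0,0,0,0,0,0,0,0,0]' 30
python3 -c "
from h import *
to(460.7,10.8,90,149.3)"
```

```text
time: 15.15
tool_pos: [461.2, 11.3, 91.5]
ee_rot: [0.266, 0.964, 0.0, 0.001]
wrist_force: [-0.4, -0.8, 0.2]
opening: 29.2
grasp_force: 0.0
time: 15.35
tool_pos: [461.0, 11.6, 91.3]
ee_rot: [0.265, 0.964, 0.0, 0.001]
wrist_force: [0.6, 0.3, 0.6]
opening: 13.1
grasp_force: 0.3
pos [461.   11.6  91.3] yaw 149.22 units [-0.002 -0.011  0.017] spin -0.0009 F [0.6 0.3 0.6] j [-0.09 -0.19  2.18  0.    1.16 -1.12]
```

```bash
python3 -m inch '[0,0,0,0,0,0,0,0,0,0,0,0,0,0,0]' 30
python3 -m inch '[0,0,0,0.0874,0,0,0,0,0.0874,0,0,0,0,0.0874,0,0,0,0,0.0874,0,0,0,0,0.0874,0]'
python3 -m inch '[0,0,0,0.0874,0,0,0,0,0,0,0,0,0,0,0]'
python3 -c "
from h import *
to(460.7,10.8,90,102.1)"
```

```text
time: 15.65
tool_pos: [461.5, 12.3, 91.3]
ee_rot: [0.265, 0.964, 0.001, 0.001]
wrist_force: [2.6, 4.8, 1.5]
opening: 9.9
grasp_force: 30.0
time: 16.15
tool_pos: [461.4, 11.1, 91.3]
ee_rot: [0.576, 0.817, -0.0, 0.001]
wrist_force: [2.6, -0.2, 1.1]
opening: 10.0
grasp_force: 30.0
time: 16.45
tool_pos: [461.3, 11.0, 91.3]
ee_rot: [0.628, 0.778, -0.0, 0.001]
wrist_force: [1.8, -2.9, 4.2]
opening: 10.4
grasp_force: 30.0
pos [461.3  11.   91.3] yaw 102.2 units [-0.001 -0.008  0.017] spin 0.0011 F [ 1.8 -2.9  4.2] j [-0.09 -0.19  2.18 -0.    1.16 -0.3 ]
```

The fingers measure about 10.5 mm, so they sit on the flat, and the yaw is 102.2. I release, back off and check numerically where the flat faces (should be 192°).

```bash
python3 -m inch '[0,0,0,0,0.6,0,0,0,0,0.6,0,0,0,0,0.6,0,0,-0.25,0,0.6,0,0,-0.25,0,0.6]' >/dev/null
python3 -m inch '[-0.5,0,0,0,0.6,0,0,0,0,0.6,0,0,0,0,0.6]' 
python3 - <<'E'
from h import *
c=cam("wrist"); np.save("w10.npy",c,allow_pickle=True); hsv=cv2.cvtColor(c["pixels"],cv2.COLOR_BGR2HSV)
for C in ([460.7,10.8],[461.2,10.5]):
  for r in (5.2,5.8):
    o=[]
    for a in range(100,290,10):
        u=proj(c,[C[0]+r*np.cos(np.radians(a)),C[1]+r*np.sin(np.radians(a)),107]).round().astype(int)
        h=hsv[u[1],u[0]]; o.append((a,int(h[1]),int(h[2])))
    print(C,r,o)
# yaw 102: image up=deck y, right=deck x; shaft-end patch saturation map
u,v=proj(c,[460.7,10.8,107]).astype(int); print(u,v); print(hsv[v-14:v+14:1,u-16:u+16:1,1])
E
```

```text
time: 17.25
tool_pos: [467.6, -25.0, 127.2]
ee_rot: [0.63, 0.777, -0.0, -0.001]
wrist_force: [-1.1, -0.0, 0.5]
opening: 56.6
grasp_force: 0.0
[460.7, 10.8] 5.2 [(100, 10, 176), (110, 22, 210), (120, 22, 205), (130, 20, 201), (140, 10, 158), (150, 20, 116), (160, 28, 180), (170, 45, 183), (180, 140, 228), (190, 136, 243), (200, 135, 240), (210, 133, 239), (220, 126, 216), (230, 125, 216), (240, 22, 126), (250, 23, 166), (260, 19, 192), (270, 14, 164), (280, 14, 165)]
[460.7, 10.8] 5.8 [(100, 15, 135), (110, 19, 135), (120, 15, 139), (130, 10, 157), (140, 21, 119), (150, 24, 178), (160, 43, 220), (170, 103, 185), (180, 137, 239), (190, 133, 236), (200, 133, 234), (210, 132, 234), (220, 134, 239), (230, 126, 216), (240, 16, 124), (250, 23, 166), (260, 14, 143), (270, 14, 160), (280, 23, 163)]
[461.2, 10.5] 5.2 [(100, 10, 176), (110, 13, 193), (120, 27, 218), (130, 20, 201), (140, 11, 158), (150, 20, 114), (160, 36, 189), (170, 26, 156), (180, 140, 228), (190, 135, 240), (200, 135, 240), (210, 125, 216), (220, 126, 216), (230, 22, 126), (240, 23, 166), (250, 19, 192), (260, 12, 155), (27
[... 3390 characters left out ...]
3  41  37  35  29  27  29  26  18]
 [ 15  16  16  18  28  29  28  31  33  37  40  15  32  14  19  14  23  68
   57  68  43  36  35  32  33  29  27  28  28  26  16  16]
 [ 14  15  15  15  17  22  29  29  27  30  32  33  29  29  28  27  29  30
   32  30  31  31  30  28  28  26  29  27  18  16  17  17]
 [ 15  15  15  17  16  16  18  27  30  29  28  28  28  27  26  26  27  28
   30  27  28  26  27  31  32  29  25  17  16  16  17  16]
 [ 16  15  15  16  16  16  15  16  18  15  14  29  29  29  27  27  26  28
   28  29  30  26  20  15  16  14  12  14  15  16  17  16]
 [ 15  14  15  17  16  16  16  15  15  15  14  15  22  28  17  20  20  15
   18  29  23  14  13  13  13  12  13  14  15  17  17  15]]
```

The flat's edge is now vertical in the yaw-102 image, so it faces the key hole. The shaft axis at (460.7, 10.8) is confirmed. On to the pulley.

```bash
python3 -m inch '[0,0,-0.6,0,0.6,0,0,-0.6,0,0.6,0.56,0.092,0,0,0.6,0.56,0.092,0,0,0.6,0.56,0.092,0,0,0.6]' >/dev/null
python3 -m inch '[0.56,0.092,0,0,0.6,0.56,0.092,0,0,0.6,0.56,0.092,0,0,0.6,0.56,0.092,0.2,0,0.6,0.56,0.092,0.3,0,0.6]' >/dev/null
python3 -m inch '[0,0,0.6,0.0856,0.6,0,0,0.33,0,0.6,0,0,0,0,0.6,0,0,0,0,0.6]' 
python3 - <<'E'
from h import *
c=cam("wrist"); np.save("w11.npy",c,allow_pickle=True); hsv=cv2.cvtColor(c["pixels"],cv2.COLOR_BGR2HSV).astype(int)
u,v=proj(c,[451,355,26]).astype(int); print(u,v)
H=hsv[v-50:v+50,u-50:u+50]
m=((H[...,0]<8)|(H[...,0]>172))&(H[...,1]>150)&(H[...,2]>80); ys,xs=np.nonzero(m); q=onz(c,u-50+xs.mean(),v-50+ys.mean(),26)
w=((H[...,1]<50)&(H[...,2]>110)).astype(np.uint8); w|=m.astype(np.uint8)
k=max(cv2.findContours(w,0,2)[0],key=cv2.contourArea); e=cv2.fitEllipse(cv2.convexHull(k)); (x,y),r=cv2.minEnclosingCircle(k)
P=np.array([onz(c,u-50+a,v-50+b,26) for a,b in k[:,0]]); (cx,cy),R0=cv2.minEnclosingCircle(P[:,:2].astype(np.float32))
print(e,"c",cx,cy,"r",R0,"ell",onz(c,u-50+e[0][0],v-50+e[0][1],26))
p=np.array([cx,cy]); print("dot",q,len(xs),np.linalg.norm(q[:2]-p),np.degrees(np.arctan2(q[1]-cy,q[0]-cx)))
# bore: dark/wood hole inside
b=((H[...,1]>60)|(H[...,2]<110)).astype(np.uint8); mm=np.zeros_like(b); cv2.circle(mm,(int(e[0][0]),int(e[0][1])),int(r*0.6),1,-1); ys,xs=np.nonzero(b&mm); print("bore",onz(c,u-50+xs.mean(),v-50+ys.mean(),26),len(xs))
to(451,355,7,94.4)
E
```

```text
time: 18.7
tool_pos: [451.4, 315.4, 110.4]
ee_rot: [0.68, 0.734, -0.001, -0.0]
wrist_force: [-0.2, 0.7, -0.3]
opening: 56.9
grasp_force: 0.0
316 165
((51.6025390625, 49.358028411865234), (44.18022155761719, 44.99766159057617), 5.052041530609131) c 452.0411376953125 355.580810546875 r 20.229265213012695 ell [452.06883499 355.826567    26.        ]
dot [437.69289643 363.35815345  26.        ] 9 16.32051132463833 151.5404673179166
bore [452.16045697 356.08283775  26.        ] 187
pos [452.6 315.7 111.9] yaw 94.35 units [0.522 0.017 1.399] spin -0.0005 F [1.1 0.2 0.7] j [ 0.51 -0.01  1.97  0.    1.18  0.44]
```

```bash
python3 - <<'E'
from h import *
for n,z in (("w11",0),("w1",0)):
    c=np.load(n+".npy",allow_pickle=True).item(); I=c["pixels"].astype(float)
    C=np.array([452.1,355.8]) 
    u,v=proj(c,[*C,26]).astype(int); ys,xs=np.mgrid[v-35:v+36,u-35:u+36]
    red=np.clip(I[ys,xs,2]-np.maximum(I[ys,xs,0],I[ys,xs,1])-35,0,None)
    g=np.array([onz(c,a,b,26)[:2] for a,b in zip(xs.ravel(),ys.ravel())]); d=np.linalg.norm(g-C,axis=1)
    w=red.ravel()*((d>11)&(d<19)); blue=I[ys,xs,0].ravel()>0
    i=np.argsort(-w)[:30]; print(n,np.c_[g[i]-C,w[i]].round(1)[:14].tolist())
    q=(g*w[:,None]).sum(0)/w.sum(); print(q,np.degrees(np.arctan2(*(q-C)[::-1])),np.linalg.norm(q-C))
E
```

```text
w11 [[-15.4, 7.2, 140.0], [-13.5, 6.4, 139.0], [-14.4, 6.4, 136.0], [-14.5, 8.1, 129.0], [-13.6, 7.3, 127.0], [-13.7, 8.2, 125.0], [-14.5, 7.3, 124.0], [-15.4, 8.1, 121.0], [-14.6, 9.0, 94.0], [-12.8, 8.3, 76.0], [-15.3, 6.3, 69.0], [-13.7, 9.1, 57.0], [-12.7, 6.5, 49.0], [-12.7, 7.4, 40.0]]
[437.8771436  363.30000758] 152.19638744162148 16.079171550403217
w1 [[-13.2, 7.1, 138.0], [-14.7, 7.1, 128.0], [-13.2, 5.7, 75.0], [-14.7, 5.7, 65.0], [-14.7, 8.5, 43.0], [-16.1, 7.1, 31.0], [-13.2, 8.5, 6.0], [53.2, 15.0, 0.0], [53.2, 16.5, 0.0], [53.1, 18.0, 0.0], [53.1, 19.5, 0.0], [53.1, 21.0, 0.0], [53.1, 22.4, 0.0], [53.1, 23.9, 0.0]]
[437.97268358 362.655759  ] 154.11344824797413 15.70294560960971
```

```bash
python3 -m inch '[0,0,0,-0.057,0.6,0.264,0.041,0,0,0.6,0.264,0.041,0,0,0.6,0,0,0.5,0,0.6,0,0,0.3,0,0.6]'
python3 -c "
from h import *
to(452.1,355.8,7,99.5)"
python3 -m inch '[0,0,0.3,0,0.6,0,0,0.2,0,0.6,0,0,0.08,0,0.6,0,0,0,0,0.6]'
python3 -m inch '[0,0,0,0,0,0,0,0,0,0,0,0,0,0,0,0,0,0,0,0,0,0,0,0,0]' 15
python3 -c "
from h import *
to(452.1,355.8,7,99.5)"
```

```text
time: 19.25
tool_pos: [453.2, 356.5, 52.5]
ee_rot: [0.646, 0.763, 0.002, 0.001]
wrist_force: [-0.5, -0.9, -0.9]
opening: 57.1
grasp_force: 0.0
pos [453.2 356.5  52.5] yaw 99.48 units [-0.008 -0.019  0.606] spin -0.0003 F [-0.5 -0.9 -0.9] j [0.57 0.12 1.95 0.   1.07 0.41]
time: 19.65
tool_pos: [452.2, 355.3, 7.6]
ee_rot: [0.647, 0.763, 0.0, 0.0]
wrist_force: [-1.2, -0.4, -0.3]
opening: 57.2
grasp_force: 0.0
time: 20.15
tool_pos: [452.5, 355.7, 8.3]
ee_rot: [0.646, 0.763, 0.001, 0.0]
wrist_force: [-0.5, -0.7, 6.0]
opening: 39.1
grasp_force: 15.0
pos [452.5 355.7   8.3] yaw 99.45 units [ 0.002 -0.005  0.017] spin -0.0005 F [-0.5 -0.7  6. ] j [ 0.57  0.18  1.97 -0.    1.    0.41]
```

```bash
python3 -m inch '[0,0,0,0,0,0,0,-0.1,0,0,0,0,-0.5,0,0,0,0,-0.65,0,0,0,0,-0.65,0,0]' 35
python3 -m inch '[0,0,-0.65,0,0,0,0,-0.25,0,0,0,0,0,0,0,0,0,0,0,0,0,0,0,0,0]'
python3 - <<'E'
from h import *
c=cam("wrist"); np.save("w12.npy",c,allow_pickle=True); I=c["pixels"].astype(float); s=ctrl.get_state(); p=s["tool_pos"]
to(p[0],p[1],None,99.5)
Z=p[2]+19; u,v=proj(c,[p[0],p[1],Z]).astype(int); print(u,v)
ys,xs=np.mgrid[v-45:v+46,u-45:u+46]; ok=(ys<400)
ys=np.clip(ys,0,399)
red=np.clip(I[ys,xs,2]-np.maximum(I[ys,xs,0],I[ys,xs,1])-35,0,None)
red[(xs-u)**2+(ys-v)**2>40**2]=0
i=np.argsort(-red.ravel())[:8]; print(np.c_[xs.ravel()[i],ys.ravel()[i],red.ravel()[i]].tolist())
H=cv2.cvtColor(c["pixels"],cv2.COLOR_BGR2HSV); 
w=((H[...,1]<60)&(H[...,2]>130)).astype(np.uint8); w[:v-45]=0;w[v+45:]=0;w[:,:u-45]=0;w[:,u+45:]=0
k=max(cv2.findContours(w,0,2)[0],key=cv2.contourArea); print(cv2.boundingRect(k),cv2.contourArea(k),cv2.minEnclosingCircle(cv2.convexHull(k)))
E
```

```text
time: 20.65
tool_pos: [450.7, 354.6, 150.1]
ee_rot: [0.646, 0.763, -0.001, -0.0]
wrist_force: [0.2, 0.5, -1.3]
opening: 39.0
grasp_force: 35.0
time: 21.15
tool_pos: [450.4, 354.4, 213.9]
ee_rot: [0.646, 0.763, -0.002, -0.001]
wrist_force: [-0.4, 0.4, -1.7]
opening: 38.6
grasp_force: 35.0
pos [450.5 354.4 213.9] yaw 99.45 units [0. 0. 0.] spin -0.0005 F [-0.4 -0.3 -0.7] j [ 0.57 -0.04  1.82 -0.    1.37  0.41]
312 257
[[292.0, 243.0, 144.0], [290.0, 242.0, 140.0], [290.0, 239.0, 135.0], [291.0, 238.0, 134.0], [292.0, 238.0, 131.0], [294.0, 241.0, 131.0], [294.0, 240.0, 130.0], [293.0, 242.0, 128.0]]
(281, 212, 76, 61) 3170.5 ((319.5, 240.5), 46.30884552001953)
```

```bash
python3 - <<'E'
from h import *
c=np.load("w12.npy",allow_pickle=True).item(); H=cv2.cvtColor(c["pixels"],cv2.COLOR_BGR2HSV).astype(int)
for v in range(200,290,2):
    print(v,"".join(("R" if (h[0]<10 or h[0]>170) and h[1]>120 and h[2]>70 else "." if h[1]<60 and h[2]>150 else "o" if h[1]<60 and h[2]>90 else "#" if h[2]<=90 else "w") for h in H[v,262:378:1]))
E
```

```text
200 wwwwwwwwwwwwwwwwwwwwwwwwwwwwwwwwwwwwwwwwwwwwwwwwwwwwwwwwwwwwwwwwwwwwwwwwwwwwwwwwwwwwwwwwwwwwwwwwwwwwwwwwwwwwwwwwwwww
202 wwwwwwwwwwwwwwwwwwwwwwwwwwwwwwwwwwwwwwwwwwwwwwwwwwwwwwwwwwwwwwwwwwwwwwwwwwwwwwwwwwwwwwwwwwwwwwwwwwwwwwwwwwwwwwwwwwww
204 wwwwwwwwwwwwwwwwwwwwwwwwwwwwwwwwwwwwwwwwwwwwwwwwwwwwwwwwwwwwwwwwwwwwwwwwwwwwwwwwwwwwwwwwwwwwwwwwwwwwwwwwwwwwwwwwwwww
206 wwwwwwwwwwwwwwwwwwwwwwwwwwwwwwwwwwwwwwwwwwwwwwwwwwwwwwwwwwwwwwwwwwwwwwwwwwwwwwwwwwwwwwwwwwwwwwwwwwwwwwwwwwwwwwwwwwww
208 wwwwwwwwwwwwwwwwwwwwwwwwwwwwwwwwwwwwwwwwwwwwwwwwwwwwwwwwwwwwwwwwwwwwwwwwwwwwwwwwwwwwwwwwwwwwwwwwwwwwwwwwwwwwwwwwwwww
210 wwwwwwwwwwwwwwwwwwwwwwwwwwwwwwwwwwwwwwwwwwwwwwwwwwwwwwwwwwwwwwwwwwwwwwwwwwwwwwwwwwwwwwwwwwwwwwwwwwwwwwwwwwwwwwwwwwww
212 wwwwwwwwwwwwwwwwwwwwwwwwwwwwwwwwwwwwwwwwwwwwwwwwwwwwwwwwwwwwwwwwwwwwwwwwwwwwwwwwwwwwwwwwwooooooooowwwwwwwwwwwwwwwwww
214 wwwwwwwwwwwwwwwwwwwwwwwwwwwwwwwwwwwwwwwwwwwwwwwwwwwwwwwwwwwwwwwwwwwwwwwwwwwwwwwwwwwwwwwooooooo..oooooowwwwwwwwwwwwww
216 wwwwwwwwwwwwwwwwwwwwwwwwwwwwwwwwwwwwwwwwwwwwwwwwwwwwwwwwwwwwwwwwwwwwwwwwwwwwwwwwwwwwwoooooooo.......oooooowwwwwwwwww
218 wwwwwww
[... 3644 characters left out ...]
#############################################################################################o#
280 ####################################################################################################################
282 ##oo#oooooooooooooooooooooooooooooooooooooooooooooooooooooooooooooooooooooooooooooooooooooooooooooooooooooooooooooo#
284 oooooooooooooooooooooooooooooooooooooooooooooooooooooooooooooooooooooooooooooooooooooooooooooooooooooooooooooooooooo
286 oooooooooooooooooooooooooooooooooooooooooooooooooooooooooooooooooooooooooooooooooooooooooooooooooooooooooooooooooooo
288 oooooooooooooooooooooooooooooooooooooooooooooooooooooooooooooooooooooooooooooooooooooooooooooooooooooooooooooooooooo
```

```bash
python3 - <<'E'
from h import *
c=np.load("w12.npy",allow_pickle=True).item(); z=213.9+19
b=onz(c,314.5,257,z); d=onz(c,291.8,240,z); w=onz(c,302,257,z); e=onz(c,327.5,257,z)
print(b,d,np.linalg.norm(b-d),np.linalg.norm(w-e),np.degrees(np.arctan2(*(d-b)[1::-1])), "l,r rim",onz(c,281,255,z),onz(c,347,255,z))
E
```

```text
[451.39155784 354.71034737 232.9       ] [436.85359571 363.06782461 232.9       ] 16.76901215648541 14.828168355751046 150.10658083225013 l,r rim [431.99657154 352.72399589 232.9       ] [469.77523797 359.08522455 232.9       ]
```

```bash
python3 -m inch '[0,0,0,-0.0913,0,0,0,0,-0.0913,0,0,0,0,-0.0913,0,0,0,0,-0.0913,0,0,0,0,-0.0913,0]' >/dev/null
python3 -m inch '[-0.377,-0.431,0,0,0,-0.377,-0.431,0,0,0,-0.377,-0.431,0,0,0,-0.377,-0.431,0,0,0,-0.377,-0.431,0,0,0]' > /dev/null
python3 -m inch '[-0.377,-0.431,0,0,0,-0.377,-0.431,0,0,0,-0.377,-0.431,0,0,0,0,0,0,0,0,0,0,0,0,0]'
for i in 1 2 3; do python3 -c "
from h import *
cams.read_camera('top'); to(460.0,11.3,122,140.5)"; done
```

```text
time: 22.7
tool_pos: [461.3, 11.3, 215.4]
ee_rot: [0.339, 0.941, -0.0, -0.002]
wrist_force: [0.2, 0.3, -1.1]
opening: 38.3
grasp_force: 35.0
pos [461.4  12.1 215.7] yaw 140.5 units [ 0.005 -0.019  1.249] spin 0.0001 F [ 0.4  0.1 -1.7] j [-0.09 -0.31  2.05  0.    1.4  -0.97]
pos [461.5  12.6 216. ] yaw 140.58 units [ 0.002 -0.026  1.253] spin 0.0009 F [-0.6 -0.5 -0.6] j [-0.09 -0.31  2.05  0.    1.4  -0.97]
pos [461.7  12.9 216.3] yaw 140.63 units [ 0.002 -0.03   1.257] spin 0.0014 F [ 0.2 -0.2 -0.3] j [-0.09 -0.31  2.05  0.    1.4  -0.97]
```

```bash
python3 -m inch '[0,-0.025,0.4,0,0,0,0,0.4,0,0,0,0,0.4,0,0,0,0,0,0,0,0,0,0,0,0]'
for i in 1 2 3; do python3 -m inch '[0,0,0,0,0]' >/dev/null; python3 -c "
from h import *
to(460.0,11.3,122,140.5)"; done
```

```text
time: 23.35
tool_pos: [460.6, 11.4, 127.1]
ee_rot: [0.337, 0.942, -0.0, -0.001]
wrist_force: [0.8, 1.1, -1.2]
opening: 38.8
grasp_force: 35.0
pos [462.2  10.9 129.2] yaw 140.6 units [ 0.027 -0.014  0.096] spin 0.0011 F [ 0.3  0.3 -0.4] j [-0.09 -0.24  2.14  0.    1.23 -0.98]
pos [462.3  10.5 129.3] yaw 140.57 units [ 0.03  -0.012  0.097] spin 0.0008 F [-0.2  1.1 -0.5] j [-0.09 -0.24  2.14  0.    1.23 -0.98]
pos [461.9  10.4 128.7] yaw 140.55 units [ 0.027 -0.007  0.09 ] spin 0.0005 F [-0.5 -0.4 -0.4] j [-0.09 -0.24  2.14  0.    1.23 -0.98]
```

```bash
python3 -m inch '[0.012,-0.003,0.1,0,0,0,0,0.06,0,0,0,0,0,0,0]'
python3 -m inch '[0,0,0.04,0,0,0,0,0,0,0]'
python3 -m inch '[0,0,0.03,0,0,0,0,0,0,0]'
python3 -m inch '[0,0,0.03,0,0,0,0,0,0,0]'
```

```text
time: 23.95
tool_pos: [459.1, 10.8, 113.9]
ee_rot: [0.338, 0.941, -0.0, -0.001]
wrist_force: [0.4, 0.0, -1.8]
opening: 38.8
grasp_force: 35.0
time: 24.15
tool_pos: [459.7, 10.8, 111.6]
ee_rot: [0.338, 0.941, -0.0, -0.0]
wrist_force: [0.0, 0.1, -0.6]
opening: 38.7
grasp_force: 35.0
time: 24.35
tool_pos: [459.9, 10.8, 109.6]
ee_rot: [0.338, 0.941, -0.0, -0.0]
wrist_force: [-0.2, 0.4, -0.3]
opening: 38.8
grasp_force: 35.0
time: 24.55
tool_pos: [459.8, 10.8, 107.3]
ee_rot: [0.338, 0.941, -0.0, -0.0]
wrist_force: [1.2, 0.7, -0.7]
opening: 38.6
grasp_force: 35.0
```

Already 7 mm below the shaft end with no force, so it is entering. Continuing, while watching the force as the set screw passes the end.

```bash
python3 -m inch '[0,0,0.03,0,0,0,0,0,0,0]'
python3 -m inch '[0,0,0.03,0,0,0,0,0,0,0]'
python3 -m inch '[0,0,0.03,0,0,0,0,0,0,0]'
```

```text
time: 24.75
tool_pos: [459.8, 10.8, 105.0]
ee_rot: [0.338, 0.941, -0.0, -0.0]
wrist_force: [0.5, -0.3, -1.2]
opening: 38.7
grasp_force: 35.0
time: 24.95
tool_pos: [459.8, 10.8, 102.8]
ee_rot: [0.338, 0.941, -0.0, -0.0]
wrist_force: [-0.1, -0.7, -2.2]
opening: 38.5
grasp_force: 35.0
time: 25.15
tool_pos: [459.8, 10.8, 100.6]
ee_rot: [0.338, 0.941, -0.0, -0.0]
wrist_force: [-0.1, 0.5, -0.5]
opening: 38.7
grasp_force: 35.0
```

```bash
python3 -m inch '[0,0,0.1,0,0,0,0,0.1,0,0,0,0,0.04,0,0,0,0,0,0,0]' 45
python3 -m inch '[0,0,0.04,0,0,0,0,0,0,0]'
python3 -m inch '[0,0,0.04,0,0,0,0,0,0,0]'
python3 -m inch '[0,0,0.02,0,0,0,0,0,0,0]'
```

```text
time: 25.55
tool_pos: [459.5, 10.8, 82.3]
ee_rot: [0.338, 0.941, -0.0, -0.001]
wrist_force: [-1.5, 0.4, 2.0]
opening: 38.7
grasp_force: 45.0
time: 25.75
tool_pos: [460.2, 10.7, 80.2]
ee_rot: [0.338, 0.941, -0.0, 0.0]
wrist_force: [-2.0, 0.6, 4.9]
opening: 38.3
grasp_force: 45.0
time: 25.95
tool_pos: [460.3, 10.7, 77.6]
ee_rot: [0.338, 0.941, 0.0, 0.0]
wrist_force: [-2.9, 0.9, 6.2]
opening: 38.3
grasp_force: 45.0
time: 26.15
tool_pos: [460.3, 10.8, 76.4]
ee_rot: [0.338, 0.941, -0.0, 0.0]
wrist_force: [-4.3, 0.9, 7.7]
opening: 38.4
grasp_force: 45.0
```

```bash
python3 -m inch '[0,0,0.02,0,0,0,0,0,0,0]'
python3 -m inch '[0,0,0.02,0,0,0,0,0,0,0]'
python3 -m inch '[0,0,0.02,0,0,0,0,0,0,0]'
```

```text
time: 26.35
tool_pos: [460.3, 10.7, 75.3]
ee_rot: [0.338, 0.941, -0.0, 0.0]
wrist_force: [-4.4, 0.7, 9.4]
opening: 38.5
grasp_force: 45.0
time: 26.55
tool_pos: [460.4, 10.7, 75.2]
ee_rot: [0.337, 0.941, -0.0, -0.0]
wrist_force: [-9.5, 0.1, 17.9]
opening: 39.0
grasp_force: 45.0
time: 26.75
tool_pos: [460.5, 10.7, 75.1]
ee_rot: [0.337, 0.941, -0.0, -0.001]
wrist_force: [-14.3, 1.7, 26.4]
opening: 38.8
grasp_force: 45.0
```

```bash
python3 -m inch '[0.005,-0.004,-0.015,0,0,0,0,0,0,0,0,0,0,0,0]'
python3 - <<'E'
from h import *
c=cam("wrist"); H=cv2.cvtColor(c["pixels"],cv2.COLOR_BGR2HSV).astype(int); to(460,11,None,140.5)
for t in (172,182,192,202,212): print(t,proj(c,[460.5+16*np.cos(np.radians(t)),11+16*np.sin(np.radians(t)),93]).round(1))
u,v=proj(c,[460.5,11,93]).astype(int); print(u,v)
for y in range(v-40,v+16,2):
    print(y,"".join(("R" if (h[0]<10 or h[0]>170) and h[1]>120 and h[2]>70 else "." if h[1]<60 and h[2]>150 else "o" if h[1]<60 and h[2]>90 else "#" if h[2]<=90 else "w") for h in H[y,u-48:u+48]))
# hood lip test
y=np.array([-.21,.978,0]);x=np.array([.978,.21,0]);D=np.array([460.,11,58.]); d=cam("top"); g=cv2.cvtColor(d["pixels"],cv2.COLOR_BGR2GRAY);gw=cv2.cvtColor(c["pixels"],cv2.COLOR_BGR2GRAY)
for th in (1.75,1.85,1.95):
    r=[]
    for t in np.linspace(-42,42,15):
        p=D+y*(52-98*np.cos(th)+17*np.sin(th))+x*t+[0,0,98*np.sin(th)+17*np.cos(th)]
        q=proj(c,p).round().astype(int); r.append(int(gw[q[1],q[0]]) if 0<=q[0]<640 and 0<=q[1]<400 else -1)
    print(th,r)
E
```

```text
time: 27.05
tool_pos: [460.4, 10.7, 75.2]
ee_rot: [0.337, 0.941, 0.0, 0.0]
wrist_force: [-8.8, 1.0, 18.5]
opening: 38.7
grasp_force: 45.0
pos [460.4  10.7  75.2] yaw 140.55 units [ 0.006 -0.    -0.   ] spin 0.0006 F [-9.   2.2 17.5] j [-0.09 -0.17  2.19 -0.    1.13 -0.98]
172 [299.9 234. ]
182 [296.1 236.7]
192 [292.8 240. ]
202 [290.2 243.7]
212 [288.4 247.8]
314 255
215 ...........................o..........o#oo...............o#oo...................................
217 ...................................oo......ooooooooo.........ooo................................
219 ................................oo...o...........................o........o.....................
221 ..............................o#.........oo....ooo....ooo.......o..o............................
223 ..................................oooo..oooooooooooo.oooo...ooo.....#o..........................
225 ...............................o..ooooooooo......oo.ooooooooooo.................................
227 .............................ooooooo.........................oooooooo...........................
229 ...........####o..
[... 1622 characters left out ...]
.............ooooooooooo.......ooooo#o....................##############
263 ###############o......................oooooooo............oooo...................o##############
265 ################......................#ooooo...............ooo...................###############
267 #################.....................#oooo....ooooo........oo..................################
269 ################o.....................ooo......ooooo........o...................o###############
1.75 [201, 204, 205, 206, 202, 204, 208, 202, 138, 135, 136, 134, 133, 135, 107]
1.85 [158, 146, 191, 84, 175, 112, 214, 90, 145, 117, 145, 73, 142, 76, 219]
1.95 [55, 55, 54, 56, 54, 58, 57, 57, 55, 53, 52, 52, 51, 48, 47]
```

The dot is at (292,241), matching the key hole direction of 192°. The shaft fills the bore, the hood is fully back, and the pulley is held at its stop with about 18 N. Handing in.

```bash
python3 -c "
from cell import ctrl
print(ctrl.job_done())"
```

```text
the job is handed in; nothing more can be done
None
```

I handed the job in at about 27 s. The blade levered the hood fully back, the screwdriver is back where it lay on the bench (not re-photographed after release), the flat faces the key hole, and the arm is holding the pulley down on its washer at about 18 N with the red dot above its set screw facing the key hole.

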